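# Swing the bench magnifier over the skull

### The job

Bring the bench magnifier to the skull: with a fingertip, gently push the magnifier's arm round its post until the lens is centred over the skull lying in one of the three glass dishes, then leave the arm at rest there. Push only: do not pinch the magnifier, and do not move the dishes, the bones, the forceps or the jar.

Things in the scene. Friction and masses are not known exactly. Their poses are not given: they have to be found in the camera images.
- stand: Bench magnifier, bolted to the bench. Origin: on the bench under the axis of its upright post. Grey round flange of radius 58 mm and 13 mm height, steel post 20 mm thick, top 205 mm above the bench. It carries the swing arm (joint magnifier). The dishes lie on the robot's side of it, on the circle that the lens travels.
- magnifier (a joint): Swing of the arm about the upright post, rad, stops at -1.45 and 1.2; as it grows the lens moves to the robot's right (-y). Stiff with friction (0.2 N m, about 1.5 N at 150 mm from the post), stays where it is left, hardly coasts. The arm is a level steel tube 14 mm thick, axis 170 mm above the bench, bare from 19 to 170 mm from the post axis; then a black yoke 26 mm wide and the lens head.
- post_axis (a point): Point on the post's upright axis at the height of the arm's axis (170 mm above the bench). Hub radius 19 mm, 32 mm tall, with a black clamp knob on the side away from the lens.
- tube_mid (a point): Point on the axis of the arm's tube, 150 mm from the post axis and 100 mm from the lens centre, 170 mm above the bench: a place to push sideways on the tube. Nothing stands below it but the low dishes (20 mm tall), small bones and forceps.
- lens_center (a point): Centre of the round clear lens, 250 mm from the post axis, 170 mm above the bench. The grey ring frame around it has an outer radius of 62 mm, an inner radius of 50 mm and is 20 mm thick (160 to 180 mm above the bench); the arm's tube points from the post axis to this point.
- skull_center (a point): The goal's specimen: a small rodent skull of bone colour, 54 mm long, 28 mm wide, 21 mm tall, rounded braincase, tapered snout, dark eye sockets, cheek arches. Point at its centre, about 15 mm above the bench. It lies loose near the middle of one of the three dishes; its distance from the post axis is within about 12 mm of the lens's.
- dish0: Open clear glass dish, 100 mm in diameter, 20 mm tall, loose; origin at the centre of its underside. It holds the jaw. Not to be moved.
- dish1: A dish like the first; it holds the skull. Not to be moved.
- dish2: A dish like the first; it holds the leg bones. Not to be moved.
- jaw_center (a point): Centre of a loose V-shaped lower jaw, 40 x 30 x 9 mm, in a dish. Not to be moved.
- legbones_center (a point): Centre of two thin leg bones lying side by side (one loose piece), 42 x 26 x 6 mm, in a dish. Not to be moved.
- forceps: Steel forceps lying on the bench between two dishes, 120 x 16 x 8 mm, long along x; origin under its middle. Not to be moved.
- jar: Glass jar with a black cap, 56 mm in diameter, 85 mm tall; origin at the centre of its underside. Not to be moved.
Mind the look-alikes: they are no part of the job. What is shaped like the part that bears skull_center but pink or purple is not meant.

How it is judged:
On the way:
1. a finger pushes the magnifier and its arm swings (contact force between the fingers and stand above 0.3 N and (velocity of joint magnifier above 0.02 rad/s or velocity of joint magnifier below -0.02 rad/s)).
At the end, for the whole second after the job is handed in: The lens centre is within 18 mm of the skull's centre as seen from above, the arm is at rest, and dishes, bones, forceps and jar are within 12 mm of where they began (horizontal distance between lens_center and skull_center below 0.018 m and velocity of joint magnifier between -0.02 and 0.02 rad/s and distance of each of dish0, dish1, dish2, skull_center, jaw_center, legbones_center, forceps, jar from where it was at the start of the episode below 0.012 m); the robot touches nothing.
It fails at once if a dish, bone, the forceps or the jar was moved more than 12 mm (distance of any of dish0, dish1, dish2, skull_center, jaw_center, legbones_center, forceps, jar from where it was at the start of the episode above 0.012 m).
It fails at once if the magnifier was pinched or pushed with more than 25 N (contact force between the fingers and stand above 25 N).
It also fails if it takes over 51 s, if anything falls off the work surface, if the arm or the gripper's body presses on something with over 40 N, if the wrist force passes 120 N, or if a joint passes its speed limit or range.

### The arm

A 6-joint arm with a two-finger parallel gripper is mounted at the origin on the work surface. World frame = base frame: x ahead of the robot, y to its left, z up, the work surface at z = 0. Lengths are in m, angles in rad, forces in N, time in s.
With the tool pointing down it reaches from about 0.35 to 0.85 m from the base axis. Payload 8.1 kg.
Tool frame: the origin (TCP) lies between the finger pads; the fingertips stand 11 mm ahead of it and the grasp point (between the pads) lies 8 mm behind it (robot.tips_ahead is the distance from the TCP to the fingertips, in m); z points along the fingers, y is the line along which they close (so a half turn about z gives the same grasp; the last joint's range is limited). The gripper opens to 93 mm and grips with 3 to 60 N. Pads are 15 mm wide; open, the fingers measure 128 mm over their backs; the gripper's body (75 mm by 188 mm) begins 65 mm behind the grasp point.
Start: joints at [1.149, 0.13, 1.488, -0, 1.523, -0.085], TCP at [0.198, 0.566, 0.23] pointing down, gripper open.
Joint ranges: [-2.96, 2.96], [-0.89, 2.26], [0.02, 2.5], [-1.34, 4.48], [0, 2.73], [-2.66, 2.66]. Speed limits (rad/s): [2.39, 2.39, 2.79, 3.14, 3.14, 3.14].

### API

Orientations are given as a rotation vector (axis times angle).
In Python, from plant import robot gives the robot as it stands. The module is installed in compiled form; this text tells all that it offers.
- The arm moves only by the tool move_arm, never from a script. Its argument "deltas" is one flat list of numbers, 7 for each row, row after row: the shift along the tool's x, y, z in m, then the turn, a rotation vector about the tool's x, y, z in rad, then the opening, from 0 (shut) to 1 (fully open). A call has 1 to 12 rows; each row is the pose to reach, as a shift and turn from the pose commanded when the call began, along the tool's axes at that moment; what a row does not reach only later rows make up. A row lasts 1/8 s, in which the tool goes at most 62.5 mm and 10.7 degrees, less where a joint would pass 70% of its speed; a pose out of reach is approached as far as the arm can. A call with a gripper value outside its range is refused whole. The fingers move at their own pace and stop on an object; "squeeze" is the grip in N (left out, the last holds). Time passes only in rows, so rows that repeat a pose let the fingers close. It gives the time, the measured TCP pose, the force, the opening and the grip force at its end, in the units of the state.
- robot.read_state(): the state, without advancing time (a new reading comes with each control period).
- robot.read_camera(name): name is "scene" or "top"; returns (picture, depth): 480x640x3 uint8, red, green, blue; 480x640 float32, m along the optical axis (not along the pixel's ray), 0 where there is no reading.
- robot.camera_model(name): a dict with "K" (3x3 intrinsics, pixels), "k1" (the pictures are not rectified: a ray, as slopes to the right and down, at radius r is drawn at 1 + k1 r^2 times it, then the intrinsics apply), "R" (3x3) and "t" (3): a world point X has camera coordinates R X + t. Camera axes: x right, y down, z forward; pixel columns grow to the right and rows downward; lengths in m; the calibration is good to about 2 mm. A picture is of the moment at which its call begins. camera_model takes no time and is no camera call.
- robot.close_job(): hands the job in; it is judged then, once.
Trained networks look in the newest picture that a camera, given by its name, has taken for a name from the list of things; names that differ only in an ending like _2 or _b are one class to them, and where a whole thing is asked for, a point or a joint stands for the part that bears it (a point fixed in the world has none). Each returns a list of dicts, best first, with "confidence" (0 to 1); they miss things now and then, are a little off and sometimes report something else, mostly with a low value. They report only what shows in the picture. A call takes as long as a camera call. They do not tell look-alikes from the thing itself.
- robot.recognise(camera, label): "uv" ([column, row] in pixels, amid what is visible of it).
The state is a dict: "t": time; "q": joint angles; "dq": joint speeds; "joint_torque": joint torques, N m; "tool_pos": TCP position; "orientation": TCP orientation; "force": force on the tool from outside, world axes, zero at the start; "wrist_torque": the same for the moment, N m; "opening": finger opening in m; "gripper_force": force on a finger pad.
Only numpy, scipy, OpenCV 4.12 (cv2) and the standard library are available. Lean on these libraries where they do the work, as an engineer would, in place of code of your own. Each camera call takes 0.05 s, during which the arm holds its last target. There are 200 camera calls.

## Working session

There is one attempt and no reset: what is moved stays moved. The work goes in short steps, Python scripts to look and compute and a tool call to move; the robot and the scene stay as the last step left them, time stands still between calls to the robot, and variables do not carry over. Pictures are saved under pics/ and viewed, at most 10 in all, crops included, and the job is handed in when it is done.

Besides the shell and the picture viewer there is one more tool, called after "Call:" as name(argument=value, ...), one argument or row to a line, values as JSON. move_arm: Moves the arm, as the interface text tells. Its arguments: {"type":"object","properties":{"deltas":{"type":"array","items":{"type":"number"}},"squeeze":{"type":"number"}},"required":["deltas"]}

```bash
mkdir -p pics; cat > h.py <<'E'
import numpy as np, cv2
from plant import robot
def ray(cam,uv):
    m=robot.camera_model(cam);K=np.array(m["K"]);k=m["k1"]
    d=np.array([(uv[0]-K[0,2])/K[0,0],(uv[1]-K[1,2])/K[1,1]]);s=d.copy()
    for _ in range(20): s=d/(1+k*(s@s))
    R=np.array(m["R"]);t=np.array(m["t"])
    return -R.T@t, R.T@np.array([s[0],s[1],1])
def atz(cam,uv,z):
    o,d=ray(cam,uv); return o+d*(z-o[2])/d[2]
def atd(cam,uv,depth):
    o,d=ray(cam,uv); return o+d*depth
def save(cam,name):
    p,d=robot.read_camera(cam); cv2.imwrite("pics/"+name,p[:,:,::-1]); return p,d
E
python3 - <<'E'
from h import *
ds={}
for c in("scene","top"):
    p,d=save(c,c+"0.png"); ds[c]=d; np.save(c+"d.npy",d)
    m=robot.camera_model(c); print(c,np.round(-np.array(m["R"]).T@m["t"],3))
    for l in("skull_center","lens_center","post_axis","tube_mid","stand","jaw_center","legbones_center","dish1"):
        for r in robot.recognise(c,l)[:4]:
            u,v=r["uv"]; dd=d[int(v),int(u)]
            print(l,np.round(r["uv"]),round(r["confidence"],2),np.round(atd(c,r["uv"],dd),3))
s=robot.read_state();print(s["t"],s["tool_pos"],s["orientation"])
E
```

```text
scene [1.06  0.095 0.854]
skull_center [299. 207.] 0.54 [ 0.332 -0.136  0.021]
skull_center [352. 256.] 0.48 [0.441 0.013 0.022]
lens_center [415. 261.] 0.92 [0.534 0.137 0.172]
tube_mid [416. 263.] 0.88 [0.539 0.14  0.173]
stand [336. 294.] 0.67 [0.64  0.021 0.178]
jaw_center [289. 248.] 0.51 [ 0.443 -0.128  0.007]
legbones_center [421. 337.] 0.47 [0.586 0.183 0.008]
dish1 [350. 263.] 0.86 [0.449 0.012 0.006]
dish1 [292. 250.] 0.75 [ 0.445 -0.12   0.005]
dish1 [429. 330.] 0.74 [0.564 0.198 0.004]
top [ 0.339 -0.046  1.009]
skull_center [376. 354.] 0.83 [ 0.318 -0.133  0.02 ]
skull_center [222. 344.] 0.71 [0.344 0.151 0.018]
skull_center [300. 296.] 0.66 [0.429 0.005 0.021]
lens_center [211. 229.] 0.6 [0.528 0.139 0.172]
post_axis [229. 215.] 0.58 [0.549 0.11  0.178]
tube_mid [214. 229.] 0.71 [0.528 0.135 0.173]
stand [230. 209.] 0.78 [0.558 0.108 0.177]
dish1 [368. 284.] 0.72 [ 0.448 -0.124  0.005]
dish1 [303. 289.] 0.55 [ 0.444 -0.     0.005]
0.9 [0.19824728 0.56629898 0.22964034] [-5.26525019e-01 -3.09715548e+00  2.57010148e-05]
```

View pics/top0.png

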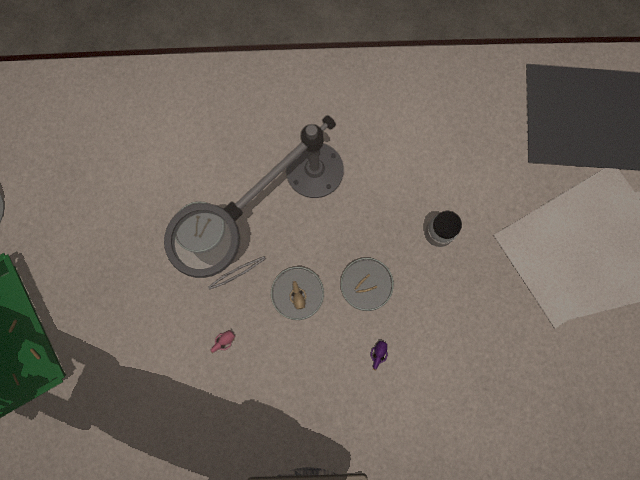

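View pics/scene0.png

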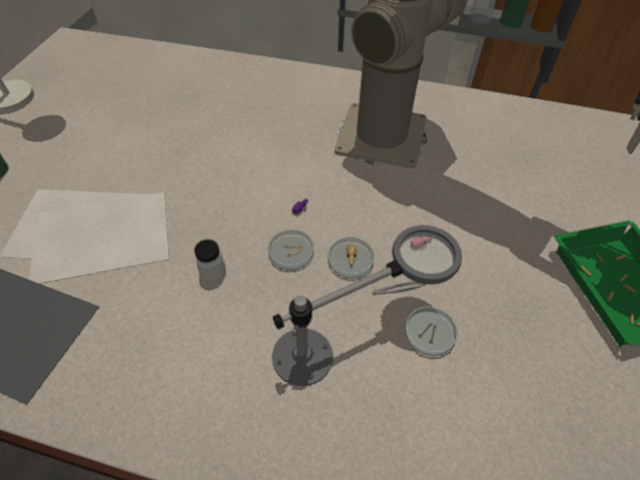

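The top view shows the bone-coloured skull in the middle dish at (299,296). The look-alikes are pink at (222,342) and purple at (379,354), both outside the dishes, and the jaw is at (366,284). The lens ring is at (202,240), the post top at (312,131) and the flange at (316,169). In the scene view the skull is at (351,256), the lens ring at (427,254) and the post top at (300,303).

```bash
python3 - <<'E'
from h import *
P={}
for c in("scene","top"):
    p=cv2.imread(f"pics/{c}0.png"); d=np.load(c+"d.npy")
    v,u=np.nonzero(d>0.1)
    m=robot.camera_model(c);K=np.array(m["K"]);R=np.array(m["R"]);t=np.array(m["t"])
    xd=np.stack([(u-K[0,2])/K[0,0],(v-K[1,2])/K[1,1]],1);s=xd.copy()
    for _ in range(20): s=xd/(1+m["k1"]*(s**2).sum(1,keepdims=True))
    X=(np.c_[s,np.ones(len(s))]*d[v,u][:,None]-t)@R
    x,y,z=X.T
    reg=(x>.35)&(x<.85)&(y>-.2)&(y<.3)
    ring=X[reg&(z>.172)&(z<.186)&(x<.6)&(y>.07)]
    (cx,cy),r=cv2.minEnclosingCircle(ring[np.hypot(*(ring[:,:2]-np.median(ring[:,:2],0)).T)<.09][:,:2].astype(np.float32))
    A=np.c_[2*ring[:,:2],np.ones(len(ring))]
    print(c,"ring n",len(ring),"mec",cx,cy,r,"z",np.median(ring[:,2]))
    post=X[reg&(z>.197)&(z<.215)]; print("post top",len(post),np.median(post,0))
    tube=X[reg&(z>.168)&(z<.18)&(x>.58)]; 
    print("tube",len(tube), tube.mean(0), np.polyfit(tube[:,0],tube[:,1],1))
    hsv=cv2.cvtColor(p,cv2.COLOR_BGR2HSV)[v,u]
    sk=(np.hypot(x-.437,y-.005)<.04)&(z>.009)&(z<.03)&(hsv[:,1]>70)
    print("skull",sk.sum(),X[sk].mean(0),X[sk].min(0),X[sk].max(0), u[sk].mean(),v[sk].mean())
    P[c]=ray(c,(u[sk].mean(),v[sk].mean()))
(o1,d1),(o2,d2)=P.values()
a=np.linalg.lstsq(np.c_[d1,-d2],o2-o1,rcond=None)[0];print("tri",o1+a[0]*d1,o2+a[1]*d2)
p=cv2.imread("pics/top0.png")[230:350,190:410];cv2.imwrite("pics/crop.png",cv2.resize(p,None,fx=3.5,fy=3.5))
E
```

```text
scene ring n 2896 mec 0.5230985879898071 0.13932518661022186 0.07987089455127716 z 0.17588833549945165
post top 134 [ 0.68339717 -0.02760154  0.20546371]
tube 805 [0.64376753 0.01764959 0.17540044] [-0.99892784  0.6607269 ]
skull 143 [0.4326362  0.01000839 0.0205838 ] [ 0.41009185 -0.00355209  0.00977838] [0.45896158 0.02385653 0.02784327] 350.90909090909093 253.32867132867133
top ring n 2825 mec 0.5239703059196472 0.14081338047981262 0.07979472726583481 z 0.1773388053066185
post top 124 [ 0.68000176 -0.02767037  0.20370754]
tube 806 [0.63743607 0.01670284 0.17458131] [-1.09524787  0.71485334]
skull 235 [0.4274687  0.00915335 0.01934888] [ 0.4063677  -0.00442341  0.00933765] [0.45829571 0.02404042 0.02819785] 297.6340425531915 296.73191489361704
tri [0.42788486 0.00937662 0.01417933] [0.42787403 0.00943451 0.0141816 ]
```

View pics/crop.png

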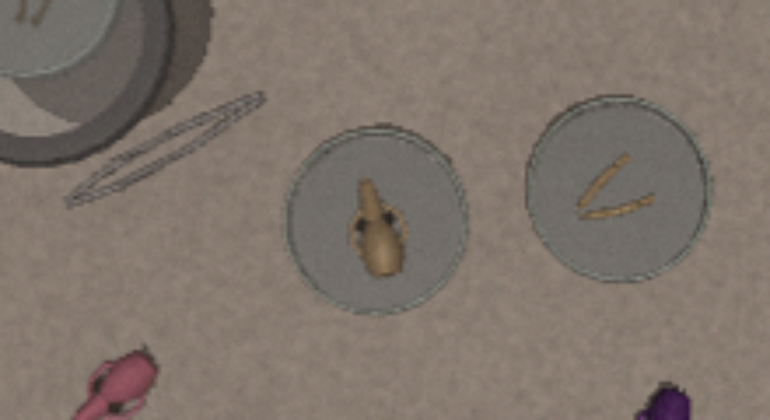

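The crop confirms the choice: a bone-coloured skull with eye sockets, in the middle dish next to the jaw dish. Its measured centre is about (0.430, 0.009, 0.014), 254 mm from the post at (0.682, -0.028). The arm is about 46.6° from -x and needs to be at about 8.5°. I'll go above the free side of the tube with the fingers shut.

Call:
move_arm(
  deltas=[-0.05, -0.025, 0, 0, 0, 0, 0, -0.1, -0.05, 0, 0, 0, 0, 0, -0.15, -0.075, 0, 0, 0, 0, 0, -0.2, -0.1, 0, 0, 0, 0, 0, -0.25, -0.125, 0, 0, 0, 0, 0, -0.3, -0.15, 0, 0, 0, 0, 0, -0.35, -0.175, 0, 0, 0, 0, 0, -0.4, -0.2, 0, 0, 0, 0, 0, -0.45, -0.225, 0, 0, 0, 0, 0, -0.5, -0.25, 0, 0, 0, 0, 0, -0.56, -0.278, 0, 0, 0, 0, 0, -0.56, -0.278, 0, 0, 0, 0, 0],
  squeeze=5,
)

```text
t: 2.4
tool_pos: [0.6368, 0.1151, 0.2285]
orientation: [-0.533, -3.095, 0.002]
force: [-0.3, 0.8, -0.4]
opening: 0.0005
gripper_force: 0.0
```

```bash
cat > plan.py <<'E'
from h import *
from scipy.spatial.transform import Rotation as Ro
import sys
post=np.array([.682,-.028]);r=.14
s=robot.read_state();R=Ro.from_rotvec(s["orientation"]).as_matrix();p=np.array(s["tool_pos"])
print(s["t"],p,s["force"],s["opening"])
for a in sys.argv[1:]:
    phi,off,z=map(float,a.split(","));f=np.radians(phi)
    g=post+r*np.array([-np.cos(f),np.sin(f)])+off*np.array([np.sin(f),np.cos(f)])
    print(a,np.round(R.T@(np.r_[g,z]-p),4))
E
python3 plan.py 46.6,.06,.165 46.6,.03,.165 40,.026,.165 30,.026,.165 20,.026,.165 14,.026,.165 8.5,.026,.165
python3 -c "
from h import *
save('top','top1.png')"
```

```text
2.4 [0.63680811 0.11509172 0.2285333 ] [-0.26264939  0.80983563 -0.44330452] 0.0005198863721464897
46.6,.06,.165 [ 0.0069 -0.0025  0.0635]
46.6,.03,.165 [ 0.0205 -0.0293  0.0636]
40,.026,.165 [ 0.0316 -0.0464  0.0636]
30,.026,.165 [ 0.0425 -0.0687  0.0636]
20,.026,.165 [ 0.0493 -0.0925  0.0637]
14,.026,.165 [ 0.0514 -0.1073  0.0637]
8.5,.026,.165 [ 0.0519 -0.121   0.0637]
```

View pics/top1.png

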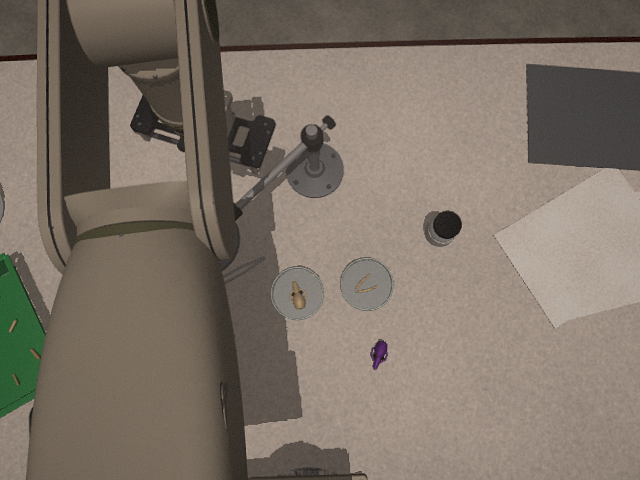

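The view shows the gripper beside the tube at about (205,130), clear of the post at (312,131). Next I lower it and approach the tube.

Call:
move_arm(
  deltas=[0.003, 0, 0.02, 0, 0, 0, 0, 0.007, -0.002, 0.045, 0, 0, 0, 0, 0.007, -0.002, 0.064, 0, 0, 0, 0, 0.007, -0.002, 0.064, 0, 0, 0, 0, 0.014, -0.016, 0.064, 0, 0, 0, 0, 0.02, -0.029, 0.064, 0, 0, 0, 0, 0.024, -0.035, 0.064, 0, 0, 0, 0, 0.028, -0.041, 0.064, 0, 0, 0, 0, 0.032, -0.047, 0.064, 0, 0, 0, 0, 0.035, -0.053, 0.064, 0, 0, 0, 0, 0.035, -0.053, 0.064, 0, 0, 0, 0],
)

```text
t: 3.82
tool_pos: [0.5838, 0.0801, 0.1655]
orientation: [-0.527, -3.096, 0.0]
force: [0.3, -0.1, -0.1]
opening: 0.0004
gripper_force: 0.0
```

```bash
python3 plan.py 30,.026,.165 25,.026,.165 20,.026,.165 16,.026,.165 12,.026,.165 10,.026,.165
python3 -c "
from h import *
save('scene','scene1.png')"
```

```text
3.825 [0.58384757 0.08008082 0.16552106] [ 0.2522442  -0.12228487 -0.0744369 ] 0.000389118712507645
30,.026,.165 [ 0.0044 -0.018   0.0005]
25,.026,.165 [ 0.0084 -0.0298  0.0005]
20,.026,.165 [ 0.0113 -0.0419  0.0005]
16,.026,.165 [ 0.0129 -0.0517  0.0005]
12,.026,.165 [ 0.0138 -0.0616  0.0006]
10,.026,.165 [ 0.014  -0.0665  0.0006]
```

View pics/scene1.png

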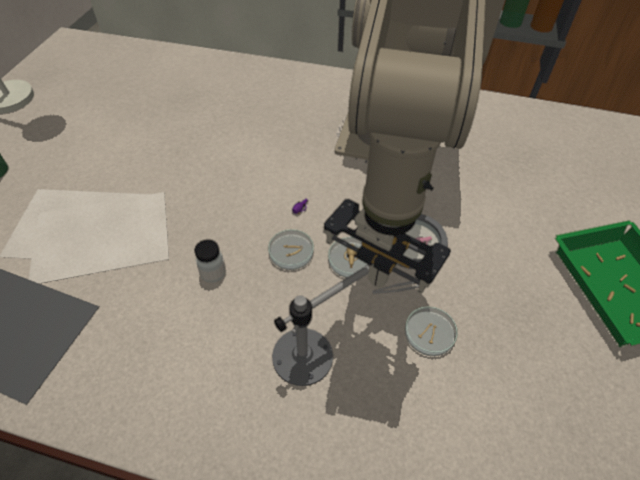

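The finger at about (377,270) is on the tube's left side, and the arm has begun to swing (the ring is now behind the gripper, at about (420,235)). I continue along the arc and stop short of the goal.

Call:
move_arm(
  deltas=[0.001, -0.005, 0, 0, 0, 0, 0, 0.003, -0.011, 0, 0, 0, 0, 0, 0.0045, -0.018, 0, 0, 0, 0, 0, 0.0065, -0.024, 0, 0, 0, 0, 0, 0.0085, -0.03, 0, 0, 0, 0, 0, 0.01, -0.036, 0, 0, 0, 0, 0, 0.0113, -0.042, 0, 0, 0, 0, 0, 0.012, -0.047, 0, 0, 0, 0, 0, 0.013, -0.052, 0, 0, 0, 0, 0, 0.0134, -0.056, 0, 0, 0, 0, 0, 0.0134, -0.056, 0, 0, 0, 0, 0],
)

```text
t: 5.25
tool_pos: [0.5528, 0.0316, 0.1655]
orientation: [-0.527, -3.096, 0.001]
force: [-0.2, -0.3, -0.8]
opening: 0.0006
gripper_force: 0.0
```

```bash
cat > meas.py <<'E'
from h import *
import sys
post=np.array([.682,-.028]); allp=[]
for c in("scene","top"):
    p,d=save(c,c+sys.argv[1]+".png")
    v,u=np.nonzero(d>0.1)
    m=robot.camera_model(c);K=np.array(m["K"]);R=np.array(m["R"]);t=np.array(m["t"])
    xd=np.stack([(u-K[0,2])/K[0,0],(v-K[1,2])/K[1,1]],1);s=xd.copy()
    for _ in range(20): s=xd/(1+m["k1"]*(s**2).sum(1,keepdims=True))
    X=(np.c_[s,np.ones(len(s))]*d[v,u][:,None]-t)@R
    w=X[:,:2]-post;rr=np.hypot(*w.T);ph=np.degrees(np.arctan2(w[:,1],-w[:,0]))
    for n,lo,hi in(("tube",.03,.1),("tubefar",.16,.168),("ring",.195,.32)):
        k=(rr>lo)&(rr<hi)&(X[:,2]>.168)&(X[:,2]<.184)&(abs(ph)<60)
        if k.sum(): print(c,n,k.sum(),"phi med %.1f min %.1f max %.1f"%(np.median(ph[k]),ph[k].min(),ph[k].max()))
        if n=="ring" and k.sum()>20:
            q=X[k][:,:2]
            from scipy.optimize import least_squares
            print(" mec",cv2.minEnclosingCircle(q.astype(np.float32)))
            L=least_squares(lambda a:np.hypot(*(q-a).T)-.056,[.45,.05],loss="soft_l1",f_scale=.005).x; print(" fit",L,"err to skull",L-[.430,.009])
E
python3 meas.py 2; python3 plan.py 10,.026,.165 8.5,.026,.165
```

```text
scene tube 301 phi med 17.3 min 4.4 max 28.5
scene ring 526 phi med 22.9 min 17.3 max 29.9
 mec ((0.4418359100818634, 0.06553858518600464), 0.05252004787325859)
 fit [0.44927539 0.03380215] err to skull [0.01927539 0.02480215]
top tube 13 phi med 7.4 min 5.3 max 8.7
top ring 1990 phi med 21.9 min 2.0 max 30.0
 mec ((0.44069480895996094, 0.04156162962317467), 0.06155015528202057)
 fit [0.44888284 0.01836572] err to skull [0.01888284 0.00936572]
5.35 [0.55288585 0.03184005 0.16538099] [-0.58123563  0.44317411  0.70952439] 0.00040557473150058137
10,.026,.165 [ 0.0007 -0.0108  0.0004]
8.5,.026,.165 [ 0.0008 -0.0145  0.0004]
```

View pics/scene2.png

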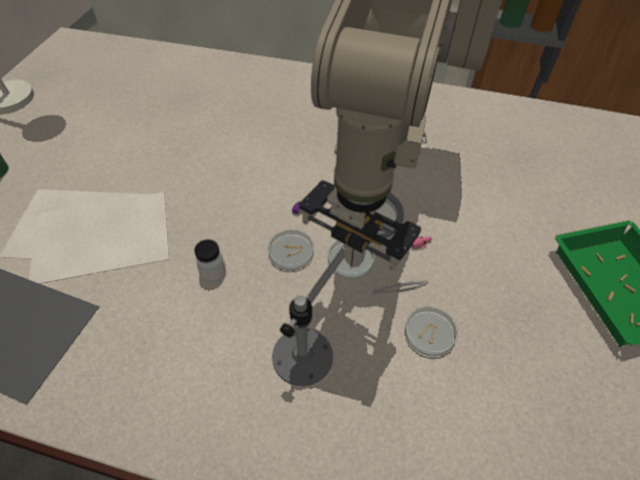

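The ring now shows at about (380,215) in the scene view, and the tube lies at about 16–17°. The lens is near (0.441, 0.042), with 8° still to go. Next comes a slow push to about 10° followed by a check.

```bash
python3 plan.py 16,.022,.165 10,.022,.165 8.4,.022,.165
```

```text
5.35 [0.55288585 0.03184005 0.16538099] [-0.58123563  0.44317411  0.70952439] 0.00040557473150058137
16,.022,.165 [-0.0006  0.0001  0.0004]
10,.022,.165 [ 0.0001 -0.0147  0.0004]
8.4,.022,.165 [-0.     -0.0187  0.0004]
```

Call:
move_arm(
  deltas=[0, -0.003, 0, 0, 0, 0, 0, 0, -0.006, 0, 0, 0, 0, 0, 0, -0.009, 0, 0, 0, 0, 0, 0, -0.012, 0, 0, 0, 0, 0, 0, -0.014, 0, 0, 0, 0, 0, 0, -0.016, 0, 0, 0, 0, 0, 0, -0.016, 0, 0, 0, 0, 0, 0, -0.016, 0, 0, 0, 0, 0],
)

```text
t: 6.35
tool_pos: [0.5479, 0.0167, 0.1657]
orientation: [-0.527, -3.097, 0.0]
force: [-0.0, 0.0, -0.1]
opening: 0.0006
gripper_force: 0.1
```

```bash
python3 meas.py 3; python3 plan.py 8.4,.022,.165
```

```text
scene tube 294 phi med 10.7 min 0.2 max 21.3
scene ring 380 phi med 17.8 min 13.4 max 23.4
 mec ((0.4348277449607849, 0.047379106283187866), 0.0506521612405777)
 fit [0.44360552 0.00929739] err to skull [0.01360552 0.00029739]
top ring 2239 phi med 14.5 min -4.8 max 23.6
 mec ((0.4348805546760559, 0.01332840695977211), 0.06177523732185364)
 fit [0.4712577  0.07298997] err to skull [0.0412577  0.06398997]
6.45 [0.54786038 0.01676951 0.16562443] [ 0.15259624  0.38390342 -0.46928713] 0.0008400599522444313
8.4,.022,.165 [ 0.0002 -0.0028  0.0006]
```

The lens is at about (0.435, 0.013), roughly 6 mm from the skull's centre. I back off, rise, and check with a clear view.

Call:
move_arm(
  deltas=[0, 0.01, 0, 0, 0, 0, 0, 0, 0.03, 0, 0, 0, 0, 0, 0, 0.05, 0, 0, 0, 0, 0, 0, 0.07, 0, 0, 0, 0, 0, 0, 0.07, -0.04, 0, 0, 0, 0, 0, 0.07, -0.09, 0, 0, 0, 0, 0, 0.12, -0.1, 0, 0, 0, 0, 0, 0.17, -0.1, 0, 0, 0, 0, 0, 0.22, -0.1, 0, 0, 0, 0, 0, 0.27, -0.1, 0, 0, 0, 0, 0, 0.32, -0.1, 0, 0, 0, 0, 0, 0.32, -0.1, 0, 0, 0, 0],
)

```text
t: 7.95
tool_pos: [0.6528, 0.3238, 0.2626]
orientation: [-0.519, -3.095, 0.001]
force: [-0.9, -0.3, -0.8]
opening: 0.0006
gripper_force: 0.0
```

```bash
python3 meas.py 4
```

```text
scene tube 290 phi med 10.8 min -0.2 max 22.2
scene tubefar 27 phi med 10.1 min 7.2 max 12.0
scene ring 2473 phi med 9.8 min -4.5 max 23.7
 mec ((0.43545880913734436, 0.013659610413014889), 0.06188828870654106)
 fit [0.43906053 0.01386196] err to skull [0.00906053 0.00486196]
top tube 339 phi med 9.2 min -2.8 max 22.5
top tubefar 41 phi med 9.5 min 7.3 max 11.8
top ring 4481 phi med 9.4 min -4.7 max 23.6
 mec ((0.43429210782051086, 0.01317334733903408), 0.061584167182445526)
 fit [0.43345166 0.01268233] err to skull [0.00345166 0.00368233]
```

View pics/top4.png

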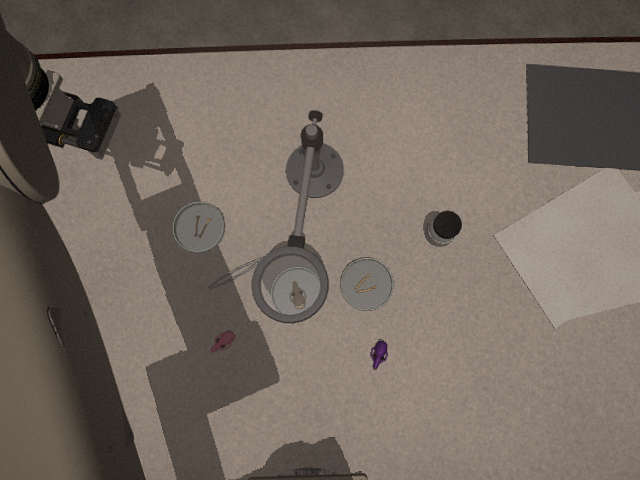

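The ring, at about (290,285), encloses the skull at (297,296). The offset in the image is parallax, and the measured one is about 6 mm. Nothing else has moved and the robot is clear.

```bash
python3 -c "
from plant import robot
print(robot.close_job())"
```

```text
the job is handed in; nothing more can be done
None
```

I pushed the magnifier round with a fingertip until its lens was about 6 mm (measured; limit 18 mm) from the skull's centre, then backed the robot off and handed the job in at about 8 s. No verdict was returned.

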